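# Compress the belt tensioner and hold it on its buffer

### The arm

A 6-joint arm with a two-finger parallel gripper is mounted at the origin on the work surface. World frame = base frame: x ahead of the robot, y to its left, z up, the work surface at z = 0. Lengths are in m, angles in rad, forces in N, time in s.
With the tool pointing down it reaches from about 0.4 to 0.925 m from the base axis. Payload 3.4 kg.
Tool frame: the origin (TCP) lies at the very end of the fingers, on their centre line; the grasp point (between the pads) lies 19 mm behind it (pinch_z is the distance from the TCP to the grasp point, in m); y points along the fingers, x is the direction in which the jaws open and shut, and the axes are right-handed (so a half turn about y gives the same grasp; the last joint's range is limited). The gripper opens to 85 mm and grips with 20 to 120 N. Pads are 22 mm wide; open, the fingers measure 114 mm over their backs; the gripper's body (76 mm by 85 mm) begins 54 mm behind the grasp point. The pads swing forward as they close: fully open they stand 13 mm farther back than shut.
Start: joints at [1.24, 0.307, 1.506, -0, 1.328, -0.073], TCP at [0.146, 0.556, 0.201] pointing down, gripper open.
Joint ranges: [-3.12, 3.12], [-1.05, 2.28], [0.14, 2.33], [-1.42, 4.57], [0.1, 2.73], [-2.68, 2.68]. Speed limits (rad/s): [2.57, 2.57, 3.14, 3.14, 3.14, 3.14].

### API

Orientations are given as a unit quaternion [w, x, y, z].
In Python, from plant import get_state, grab_frame, camera_model, hand_in, pinch_z gives the robot as it stands.
- The arm moves only by the tool apply_moves, never from a script. Its argument "series" is a list of rows, each a list of 2 entries, a list of its own where there are three numbers: the shift along the tool's x, y, z in mm, then the turn about the tool's y in rad. In form: [[[tx, ty, tz], roll], ...]. A call has 1 to 12 rows; each row is the pose to reach, as a shift and turn from the pose commanded when the call began, along the tool's axes at that moment; what a row does not reach only later rows make up. A row lasts 1/10 s, in which the tool goes at most 50 mm and 8.59 degrees, less where a joint would pass 70% of its speed; a pose out of reach is approached as far as the arm can. A call with a gripper value outside its range is refused whole. "claw" is the opening, from -1 (shut) to 1 (fully open), set as the call begins (left out, the last holds). The fingers move at their own pace and stop on an object; "squeeze" is the grip in N (left out, the last holds). Time passes only in rows, so rows that repeat a pose let the fingers close. It gives the time, the measured TCP pose, the force and the opening at its end, in the units of the state.
- get_state(): the state, without advancing time (a new reading comes with each control period).
- grab_frame(name): name is "scene" or "top" or "wrist"; returns (picture, depth): 384x512x3 uint8, blue, green, red; 384x512 float32, m along the optical axis (not along the pixel's ray), 0 where there is no reading.
- camera_model(name): a dict with "fovy" (degrees; the focal length in pixels is half the picture's height over the tangent of half this angle, whatever the lens; pixels are square), "cx", "cy" (the principal point, pixels), "k1" (the pictures are not rectified: a ray, as slopes to the right and down, at radius r is drawn at 1 + k1 r^2 times it, then the intrinsics apply), "R" (3x3) and "t" (3): a world point X has camera coordinates R X + t. Camera axes: x right, y down, z forward; pixel columns grow to the right and rows downward; lengths in m; the calibration is good to about 2 mm. A picture is of the moment at which its call begins: read the wrist's pose just before it. camera_model takes no time and is no camera call; for the wrist camera it gives the pose at the moment of the call.
- hand_in(): hands the job in, once; it reports no verdict.
The state is a dict: "clock": time; "joint_positions": joint angles; "qd": joint speeds; "effort": joint torques, N m; "eef_pos": TCP position; "ee_rot": TCP orientation; "contact_force": force on the tool from outside, world axes, zero at the start; "torque": the same for the moment, N m; "opening": finger opening in m.
Only numpy, scipy, OpenCV 4.12 (cv2) and the standard library are available. Lean on these libraries where they do the work, as an engineer would, in place of code of your own. Each camera call takes 0.05 s, during which the arm holds its last target.

### The job

On the setting fixture, push the sprung belt-tensioner arm back with the gripper (swing it towards the rubber-tipped buffer) past the click where the red pawl snaps in behind its tooth, and carry on until you feel the arm come up against the rubber buffer. Finish while still holding it there, pressed lightly on the buffer without squashing it to the end of its travel: do not let go, and never ram the buffer. Leave the other things on the bench where they are.

Things in the scene. Friction and masses are not known exactly. Their poses are not given: they have to be found in the camera images.
- fixture: Setting fixture fixed to the bench: dark steel base plate 12 mm thick, from -150 to +190 mm in its x and +-155 mm in its y. Origin on the bench surface, z up; turned up to 0.45 rad either way. The arm's vertical pivot axis is at fixture (+70, 0) mm; the arm points from there roughly to fixture -x (towards the robot) and is pushed towards fixture +y.
- pivot (a point): Point on the arm's vertical pivot axis, 46 mm above the bench (top of the arm's disc); axes as the fixture's. The post is 160 mm away, in fixture axes at pivot + 160 mm x (-cos(swing - 0.45), sin(swing - 0.45)), swing being swing.
- swing (a joint): Arm angle (rad): 0 at rest, grows as the arm is pushed back (clockwise from above, post towards fixture +y). Spring torque 0.455 + 1.3 x swing N m: 3 N at the post at rest, 8 N at the buffer. From 0.05 to 0.25 the tooth lifts the pawl, adding up to 5 N at the post; then it slides under it and at 0.40 the pawl drops in (the click) and blocks any return below 0.40. The buffer is met between 0.54 and 0.71.
- tensioner_arm: Aluminium arm: toothed disc of radius 58 mm at the pivot, bar 26 mm wide, 30 to 46 mm above the bench, and at its end, 160 mm from the pivot, a black idler roller (rim radius 31 mm, 20 to 53 mm above the bench) that carries the brass post. Origin on the pivot axis at bench height; its own -x axis points along the bar to the post, z up.
- post_top (a point): Centre of the top of the round brass post on the idler end of the arm: upright, diameter 22 mm, free from 53 to 105 mm above the bench. Push it from its fixture -y side, or grip it from above. It does not turn on the arm.
- pawl (a joint): Red pawl slider at the far side of the disc: 0 when fully in (also at the start, before the tooth reaches it), up to 0.007 m as the tooth lifts it; back to 0 after the click. It moves by itself and needs no handling.
- buffer: Grey bracket on the plate, on the arm's +y side; origin at its foot, 12 mm above the bench, at fixture (-15, +85) mm; 40 mm tall. A yellow sleeve in it holds a sprung rubber ball tip that points to fixture -y and meets the bar 85 mm from the pivot. The tip stands out differently each time, by up to 14 mm: feel for it. Spring 3 N per mm (0.85 N per mm moved at the post), travel 12 mm (22 at the post).
- spare_idler: Bystander: loose black roller, diameter 56 mm, 26 mm tall, standing near a far corner (+x, +y) of the base plate. Origin at its underside.
- socket: Bystander: loose steel socket, diameter 26 mm, 38 mm tall, standing near the other far corner (+x, -y) of the base plate. Origin at its underside.
- spanner: Bystander: flat steel spanner lying on the bench to the left. Origin at its underside.
- screwdriver: Bystander: screwdriver with a green handle, lying on the bench to the right. Origin at its underside.
- spray_can: Bystander: green can, diameter 64 mm, 190 mm tall, standing on the bench to the left. Origin at its underside.
- grinder: Bystander: grey hand grinder about 260 mm long, lying on the bench to the right. Origin at its underside.
- heat_gun: Bystander: blue hot-air gun standing on its tail, 200 mm tall, on the bench to the left. Origin at its underside.

How it is judged:
By the outcome, as a careful person would: the job done as asked, in the order asked, and still so for the second after the job is handed in, while the arm keeps its last pose, push and grip.
It also fails if it takes over 42 s, if anything falls off the work surface, if the arm or the gripper's body presses on something with over 40 N, if the wrist force passes 120 N, or if a joint passes its speed limit or range.

## Working session

There is one attempt and no reset: what is moved stays moved. The work goes in short steps, Python scripts to look and compute and a tool call to move; the robot and the scene stay as the last step left them, time stands still between calls to the robot, and variables do not carry over. Pictures are saved under pics/ and viewed, and the job is handed in when it is done.

Besides the shell and the picture viewer there is one more tool, called after "Call:" as name(argument=value, ...) on one line, values as JSON. apply_moves: Moves the arm, as the interface text tells. Its arguments: {"type":"object","properties":{"series":{"type":"array","items":{"type":"array"}},"claw":{"type":"number"},"squeeze":{"type":"number"}},"required":["series"]}

```bash
mkdir -p pics; ls; python3 - <<'E'
from plant import *
import cv2
s=get_state();print(s, pinch_z)
for n in("scene","top"):
    p,d=grab_frame(n);cv2.imwrite(f"pics/{n}0.png",p)
    import numpy as np;np.save(f"pics/{n}0.npy",d)
    print(n,camera_model(n))
E
```

```text
pics
{'clock': 0.0, 'joint_positions': array([ 1.24050043e+00,  3.07563519e-01,  1.50766963e+00,  8.33392152e-06,
        1.32845009e+00, -7.34568115e-02]), 'qd': array([-0.0007419 , -0.00051872, -0.00070778,  0.00161813, -0.00022417,
       -0.0003557 ]), 'effort': array([-3.68963056e-04, -4.57536578e+01, -2.51918650e+01, -1.92572547e-04,
        1.34681346e-02,  7.51281789e-06]), 'eef_pos': array([0.14580793, 0.55540239, 0.20048799]), 'ee_rot': array([-0.55951147,  0.56032118,  0.43123014, -0.43246695]), 'contact_force': array([-0.61167106, -1.49465756, -0.09565112]), 'torque': array([-0.05292574,  0.03636414, -0.02956073]), 'opening': 0.08522728557609903} 0.0187
scene {'fovy': 54.4334044160732, 'cx': 253.08074838088208, 'cy': 191.14391764506772, 'k1': -0.0633184089585131, 'R': array([[-0.34967022,  0.93683366, -0.00856925],
       [ 0.58916125,  0.21277249, -0.77949784],
       [-0.72843651, -0.27761586, -0.62634629]]), 't': array([ 0.19379759, -0.27810022,  1.78917063])}
top {'fovy': 57.531109932938385, 'cx': 255.23776050698592, 'cy': 191.64931650929307, 'k1': -0.055243339243273994, 'R': array([[ 1.19738054e-03, -9.99923586e-01, -1.23040132e-02],
       [-9.99369253e-01, -7.59844282e-04, -3.55037883e-02],
       [ 3.54917261e-02,  1.23387641e-02, -9.99293797e-01]]), 't': array([0.00924857, 0.57808656, 1.36137907])}
```

View pics/scene0.png

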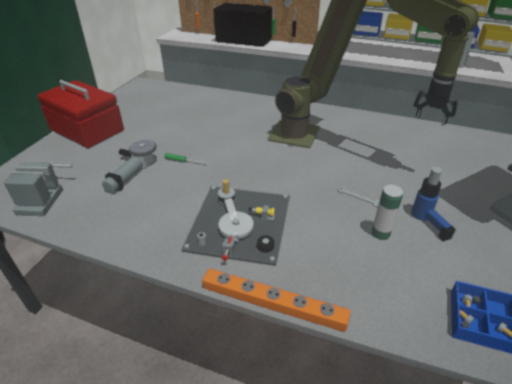

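View pics/top0.png

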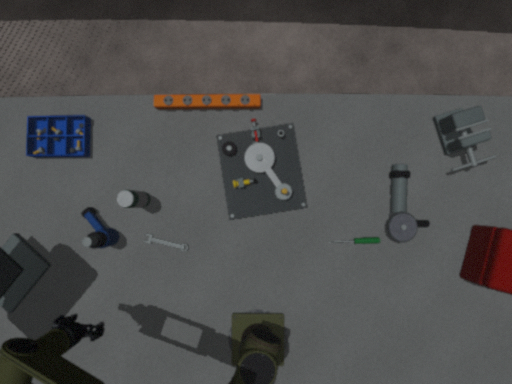

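The top view shows the plate at about (262,172), the disc at (260,157), the post at (284,191) and the buffer tip at (243,183). Next I measure these points.

```bash
cat > h.py <<'E'
import numpy as np,cv2
from plant import *
def K(n):
    m=camera_model(n);f=192/np.tan(np.radians(m["fovy"]/2));return m,f
def rays(n,uv,m=None):
    m0,f=K(n);m=m or m0
    uv=np.atleast_2d(np.array(uv,float));d=(uv-[m["cx"],m["cy"]])/f
    r=d.copy()
    for _ in range(20): r=d/(1+m["k1"]*(r**2).sum(1,keepdims=True))
    R=np.array(m["R"]);t=np.array(m["t"])
    D=np.c_[r,np.ones(len(r))]@R
    return -R.T@t,D,
def onz(n,uv,z,m=None):
    C,D=rays(n,uv,m);return C+D*((z-C[2])/D[:,2])[:,None]
def proj(n,X,m=None):
    m0,f=K(n);m=m or m0
    c=np.atleast_2d(X)@np.array(m["R"]).T+np.array(m["t"]);r=c[:,:2]/c[:,2:]
    return r*(1+m["k1"]*(r**2).sum(1,keepdims=True))*f+[m["cx"],m["cy"]]
E
python3 - <<'E'
from h import *
p=cv2.imread("pics/top0.png");d=np.load("pics/top0.npy")
hsv=cv2.cvtColor(p,cv2.COLOR_BGR2HSV)
x0,y0,x1,y1=205,110,320,230
sub=p[y0:y1,x0:x1]
cv2.imwrite("pics/topz.png",cv2.resize(sub,None,fx=5,fy=5,interpolation=cv2.INTER_CUBIC))
s=cv2.imread("pics/scene0.png")[170:275,170:310]
cv2.imwrite("pics/scz.png",cv2.resize(s,None,fx=5,fy=5,interpolation=cv2.INTER_CUBIC))
# plate
m=np.zeros(p.shape[:2],np.uint8)
v=hsv[...,2]
print("v bench",v[150,340],"plate",v[200,240],"disc",hsv[157,260],"post",hsv[191,286], hsv[183,238])
# disc
mk=((v>130)&(hsv[...,1]<60)).astype(np.uint8);mk[:y0]=0;mk[y1:]=0;mk[:,:x0]=0;mk[:,x1:]=0
n,l,st,c=cv2.connectedComponentsWithStats(mk)
for i in range(1,n):
    if st[i,4]>30: print("white",st[i],c[i])
mk=((hsv[...,1]>90)&(v>80)).astype(np.uint8);mk[:y0]=0;mk[y1:]=0;mk[:,:x0]=0;mk[:,x1:]=0
n,l,st,c=cv2.connectedComponentsWithStats(mk)
for i in range(1,n):
    if st[i,4]>4: print("col",st[i],c[i],hsv[l==i].mean(0))
E
```

```text
v bench 93 plate 63 disc [ 90  14 124] post [ 21 146 131] [ 26 109 115]
white [245 144  35  43 671] [260.76453055 159.89865872]
col [251 119   5   3  11] [252.90909091 119.63636364] [  0.90909091 129.90909091 101.09090909]
col [254 131   4  11  29] [255.62068966 135.93103448] [  0.62068966 148.89655172 109.89655172]
col [243 179   7   6  33] [246.15151515 181.36363636] [ 25.3030303  166.15151515 121.12121212]
col [232 180   7   8  39] [234.84615385 183.17948718] [ 24.94871795 154.97435897 115.23076923]
col [281 188   6   6  26] [283.96153846 190.80769231] [ 21.38461538 139.80769231 131.76923077]
```

View pics/topz.png

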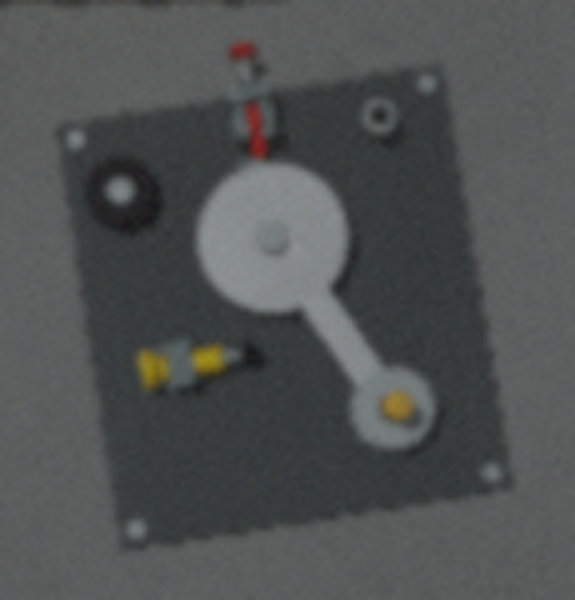

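View pics/scz.png

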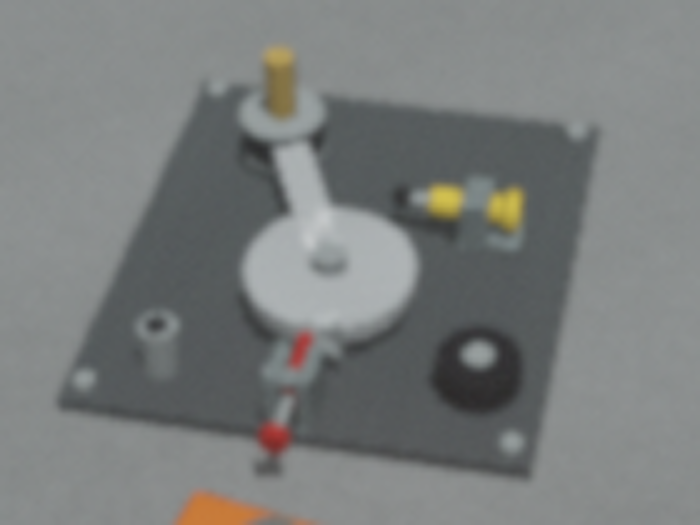

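```bash
python3 - <<'E'
from h import *
from scipy.spatial.transform import Rotation as Ro
U=lambda a:(np.array(a,float)+.5)/5-.5+[205,110]
US=lambda a:(np.array(a,float)+.5)/5-.5+[170,170]
c=onz("top",U([[60,130],[441,65],[510,487],[122,548]]),.012)
print(c.round(4));print("sides",[np.linalg.norm(c[i]-c[(i+1)%4]).round(4) for i in range(4)])
v=(c[0]+c[1]-c[2]-c[3])/2; w=(c[0]+c[3]-c[1]-c[2])/2
yaw1=np.arctan2(v[1],v[0]); yaw2=np.arctan2(-w[0],w[1]); print("yaw",yaw1,yaw2)
yaw=(yaw1+yaw2)/2; R=np.array([[np.cos(yaw),-np.sin(yaw)],[np.sin(yaw),np.cos(yaw)]])
o=c.mean(0)[:2]-R@[.02,0]
piv=onz("top",U([273,237]),.046)[0];post=onz("top",[283.96,190.81],.105)[0]
print("pivot from plate",o+R@[.07,0],"disc",piv,"post top",post)
print("post scene",onz("scene",US([278,53]),.105)[0],"pivot scene",onz("scene",US([329,270]),.046)[0])
dl=R.T@(post-piv)[:2];print("fixt post-piv",dl,np.linalg.norm(dl),"swing",.45+np.arctan2(dl[1],-dl[0]))
s=get_state();q=s["ee_rot"];M=Ro.from_quat(q[[1,2,3,0]]).as_matrix();print(M.round(3))
E
```

```text
[[ 0.7996  0.1628  0.012 ]
 [ 0.8511 -0.1383  0.012 ]
 [ 0.5181 -0.1911  0.012 ]
 [ 0.4701  0.1123  0.012 ]]
sides [np.float64(0.3055), np.float64(0.3371), np.float64(0.3072), np.float64(0.3334)]
yaw 0.1546442942723978 0.16316106863442578
pivot from plate [ 0.70910369 -0.00564287] disc [ 0.70978554 -0.00566316  0.046     ] post top [ 0.57785897 -0.09616903  0.105     ]
post scene [ 0.57936085 -0.09556054  0.105     ] pivot scene [ 0.71644105 -0.00170673  0.046     ]
fixt post-piv [-0.14458568 -0.06849027] 0.1599872953590142 swing 0.007612712744403394
[[ 0.254 -0.001 -0.967]
 [ 0.967 -0.002  0.254]
 [-0.002 -1.     0.   ]]
```

```bash
cat >> h.py <<'E'
from scipy.spatial.transform import Rotation as Ro
PIV=np.array([.7095,-.0057]);YAW=.157;RAD=.160
def post(s): a=YAW+np.pi-(s-.45);return PIV+RAD*np.array([np.cos(a),np.sin(a)])
def tang(s): return YAW+np.pi/2-(s-.45)
def tool():
    s=get_state();q=s["ee_rot"];return s,Ro.from_quat(np.array(q)[[1,2,3,0]]).as_matrix()
def shift(xyz,jaw=None,src=None):
    s,M=tool();p=s["eef_pos"] if src is None else np.array(src)
    sh=(M.T@(np.array(xyz)-p)*1000).round(1)
    j=np.arctan2(M[1,0],M[0,0])
    r=None if jaw is None else round(-((jaw-j+np.pi)%(2*np.pi)-np.pi),3)
    return sh,r
E
python3 - <<'E'
from h import *
print(shift([.35,.3,.30],1.31));print(shift([*post(0),.22],tang(0)),post(0),tang(0))
E
```

```text
(array([-195.4,  -99.1, -262.3]), np.float64(0.004))
(array([-521.3,  -18.5, -583.8]), np.float64(-0.864)) [ 0.57808193 -0.09696495] 2.1777963267948968
```

Call:
apply_moves(series=[[[-10,-25,-15],0],[[-30,-50,-40],0],[[-55,-75,-75],0],[[-80,-100,-110],0],[[-105,-100,-145],0],[[-130,-100,-180],0],[[-155,-100,-210],0],[[-175,-100,-235],0],[[-190,-100,-255],0],[[-196,-100,-262],0],[[-196,-100,-262],0]], claw=1)

```text
clock: 1.2
eef_pos: [0.3499, 0.2993, 0.3011]
ee_rot: [0.56, -0.56, -0.431, 0.431]
contact_force: [-0.5, 0.6, 0.1]
opening: 0.085
```

Call:
apply_moves(series=[[[-15,0,-15],-0.05],[[-45,0,-45],-0.13],[[-80,0,-80],-0.21],[[-115,10,-115],-0.29],[[-150,20,-150],-0.37],[[-185,30,-183],-0.45],[[-220,40,-218],-0.53],[[-252,50,-250],-0.61],[[-282,60,-280],-0.69],[[-305,70,-302],-0.77],[[-320,76,-316],-0.83],[[-325,80,-321],-0.864]])

```text
clock: 2.4
eef_pos: [0.5789, -0.0963, 0.22]
ee_rot: [-0.328, 0.327, 0.627, -0.627]
contact_force: [-0.6, 0.7, -1.1]
opening: 0.0853
```

```bash
python3 - <<'E'
from h import *
m=camera_model("wrist");p,d=grab_frame("wrist");cv2.imwrite("pics/w1.png",p);np.save("pics/w1.npy",d)
import pickle;pickle.dump(m,open("w1.pkl","wb"))
s,M=tool();print(s["eef_pos"],s["joint_positions"].round(3),s["contact_force"])
print(proj("wrist",[[*post(0),.105],[*PIV,.046]],m))
print(shift([*post(0),.14],tang(0)))
E
```

```text
[ 0.57867953 -0.09635133  0.21943049] [-0.237  0.311  1.453  0.     1.379 -2.417] [ 0.35138213 -0.54872787 -0.42162417]
[[258.52307305 169.89527145]
 [258.39383053 276.62182307]]
(array([-0.3, 79.4,  0.7]), np.float64(0.002))
```

View pics/w1.png

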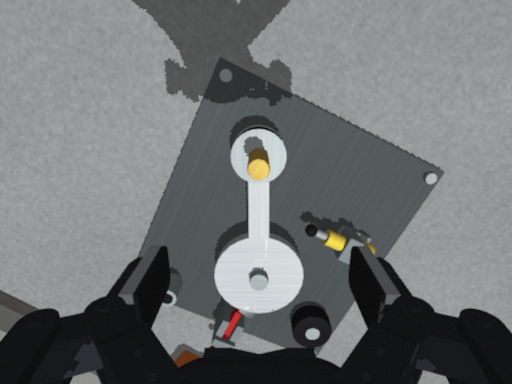

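The wrist view shows the post top at (258,169) and the disc boss at (258,278). Both match my predicted pixels to about 1 px, so I go down and then close.

Call:
apply_moves(series=[[[0,15,0.7],0],[[0,35,0.7],0],[[0,55,0.7],0],[[0,75,0.7],0],[[0,95,0.7],0],[[0,115,0.7],0],[[0,130,0.7],0],[[0,140,0.7],0],[[0,147,0.7],0],[[0,150,0.7],0],[[0,150,0.7],0]])

```text
clock: 3.55
eef_pos: [0.5772, -0.0959, 0.0714]
ee_rot: [-0.328, 0.328, 0.627, -0.627]
contact_force: [-0.3, -0.7, -0.6]
opening: 0.0855
```

```bash
python3 - <<'E'
from h import *
s,M=tool();print(s["eef_pos"],s["contact_force"],s["torque"],post(0))
E
```

```text
[ 0.57721479 -0.0958834   0.07143608] [-0.31486359 -0.67034003 -0.57099   ] [-0.04970766  0.00124833 -0.01803633] [ 0.57808193 -0.09696495]
```

Call:
apply_moves(series=[[[0,0,0],0],[[0,0,0],0],[[0,0,0],0],[[0,0,0],0],[[0,0,0],0],[[0,0,0],0]], claw=-1, squeeze=50)

```text
clock: 4.15
eef_pos: [0.5779, -0.0973, 0.0721]
ee_rot: [0.327, -0.328, -0.626, 0.627]
contact_force: [1.8, -3.5, 3.2]
opening: 0.0175
```

```bash
python3 - <<'E'
from h import *
s,M=tool();print(s["eef_pos"],s["contact_force"],s["torque"],s["opening"],post(0))
p,d=grab_frame("wrist");cv2.imwrite("pics/w2.png",p)
E
```

```text
[ 0.57788921 -0.09731383  0.07211567] [ 1.75068491 -3.45283226  3.15824918] [-0.57972628 -0.03072629  0.08141886] 0.01750744597618523 [ 0.57808193 -0.09696495]
```

View pics/w2.png

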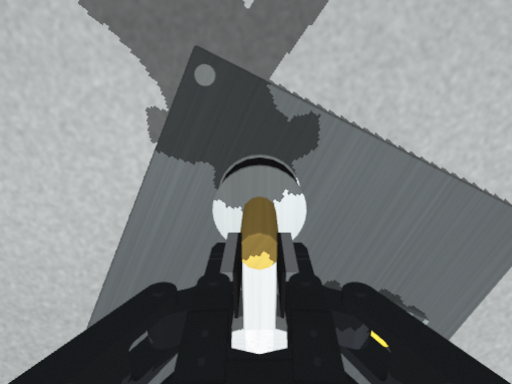

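Opening is 17.5 mm on the 22 mm post with the pads centred on it, so it is gripped. I now swing along the arc.

Call:
apply_moves(series=[[[3.2,0,0],0.02],[[8,0,-0.2],0.05],[[14.4,0,-0.6],0.09],[[20.7,0,-1.4],0.13],[[27.1,0,-2.3],0.17],[[33.3,0,-3.5],0.21]])

```text
clock: 4.8
eef_pos: [0.5625, -0.0696, 0.0721]
ee_rot: [0.39, -0.394, -0.588, 0.589]
contact_force: [1.9, -11.6, 2.2]
opening: 0.0179
```

```bash
cat > st.py <<'E'
from h import *
s,M=tool();p=s["eef_pos"];v=p[:2]-PIV
sw=.45-(np.arctan2(v[1],v[0])%(2*np.pi)-np.pi-YAW);t=tang(sw);u=np.array([np.cos(t),np.sin(t)])
j=np.arctan2(M[1,0],M[0,0])
print("clk",round(s["clock"],2),"p",p.round(4),"r",np.linalg.norm(v).round(4),"swing",sw.round(4),"jawerr",(j-t).round(3),"F",s["contact_force"].round(1),"Ft",(s["contact_force"][:2]@u).round(2),"Fr",(s["contact_force"][:2]@v/np.linalg.norm(v)).round(2),"T",s["torque"].round(2),"op",s["opening"].round(4),"tilt",M[2].round(3))
E
python3 st.py
```

```text
Traceback (most recent call last):
  File "st.py", line 5, in <module>
    print("clk",round(s["clock"],2),"p",p.round(4),"r",np.linalg.norm(v).round(4),"swing",sw.round(4),"jawerr",(j-t).round(3),"F",s["contact_force"].round(1),"Ft",(s["contact_force"][:2]@u).round(2),"Fr",(s["contact_force"][:2]@v/np.linalg.norm(v)).round(2),"T",s["torque"].round(2),"op",s["opening"].round(4),"tilt",M[2].round(3))
                                                                                                                                                                                                                                                                                                ^^^^^^^^^^^^^^^^^^
AttributeError: 'float' object has no attribute 'round'
```

```bash
sed -i 's/s\["opening"\].round(4)/round(s["opening"],4)/' st.py; python3 st.py
```

```text
clk 4.8 p [ 0.5625 -0.0696  0.0721] r 0.1603 swing 0.1969 jawerr -0.014 F [  1.9 -11.6   2.2] Ft -11.44 Fr 2.85 T [-2.03 -0.32  0.16] op 0.0179 tilt [-0.006 -1.    -0.001]
```

Call:
apply_moves(series=[[[4.8,0,0],0.03],[[11.2,0,-0.4],0.07],[[17.6,0,-1],0.11],[[23.9,0,-1.8],0.15]])

```text
clock: 5.2
eef_pos: [0.5544, -0.0463, 0.0721]
ee_rot: [0.434, -0.437, -0.557, 0.558]
contact_force: [1.3, -9.4, 4.6]
opening: 0.0175
```

```bash
python3 st.py
```

```text
clk 5.2 p [ 0.5544 -0.0463  0.0721] r 0.1603 swing 0.3509 jawerr -0.011 F [ 1.3 -9.4  4.6] Ft -9.46 Fr 1.13 T [-1.55 -0.13  0.17] op 0.0175 tilt [-0.004 -1.    -0.001]
```

Call:
apply_moves(series=[[[3.2,0,0],0.02],[[8,0,-0.2],0.05],[[12.8,0,-0.5],0.08],[[16,0,-0.8],0.1],[[16,0,-0.8],0.1]])

```text
clock: 5.7
eef_pos: [0.5509, -0.0294, 0.0721]
ee_rot: [0.461, -0.463, -0.535, 0.535]
contact_force: [-0.2, -5.7, 4.7]
opening: 0.0178
```

```bash
python3 st.py
```

```text
clk 5.7 p [ 0.5509 -0.0294  0.0721] r 0.1603 swing 0.4587 jawerr -0.002 F [-0.2 -5.7  4.7] Ft -5.61 Fr 1.08 T [-1.11 -0.05 -0.02] op 0.0178 tilt [-0.002 -1.    -0.002]
```

Past the click: the force fell from about 11 to 5.6 N. I advance slowly now to feel for the buffer.

Call:
apply_moves(series=[[[2,0,0],0.0125],[[4,0,0],0.025],[[6,0,-0.1],0.0375],[[8,0,-0.2],0.05],[[9.6,0,-0.3],0.06],[[9.6,0,-0.3],0.06]])

```text
clock: 6.3
eef_pos: [0.5499, -0.0201, 0.0721]
ee_rot: [0.477, -0.479, -0.521, 0.521]
contact_force: [1.3, -7.1, 4.6]
opening: 0.0175
```

```bash
python3 st.py
```

```text
clk 6.3 p [ 0.5499 -0.0201  0.0721] r 0.1603 swing 0.5168 jawerr -0.003 F [ 1.3 -7.1  4.6] Ft -7.2 Fr -0.62 T [-1.14 -0.01 -0.03] op 0.0175 tilt [-0.003 -1.    -0.002]
```

Call:
apply_moves(series=[[[0.8,0,0],0.005],[[1.6,0,0],0.01],[[2.4,0,0],0.015],[[2.4,0,0],0.015]])

```text
clock: 6.7
eef_pos: [0.5496, -0.0179, 0.0721]
ee_rot: [0.481, -0.483, -0.517, 0.518]
contact_force: [0.4, -7.2, 5.4]
opening: 0.0175
```

```bash
python3 st.py
```

```text
clk 6.7 p [ 0.5496 -0.0179  0.0721] r 0.1604 swing 0.5309 jawerr -0.004 F [ 0.4 -7.2  5.4] Ft -7.25 Fr 0.11 T [-1.21 -0.12  0.02] op 0.0175 tilt [-0.003 -1.    -0.002]
```

Call:
apply_moves(series=[[[0.8,0,0],0.005],[[1.6,0,0],0.01],[[2.4,0,0],0.015],[[2.4,0,0],0.015]])

```text
clock: 7.1
eef_pos: [0.5494, -0.0155, 0.0721]
ee_rot: [0.485, -0.487, -0.514, 0.514]
contact_force: [-0.0, -6.2, 4.7]
opening: 0.0178
```

```bash
python3 st.py; python3 -c "
from h import *
p,d=grab_frame('wrist');cv2.imwrite('pics/w3.png',p)
p,d=grab_frame('top');cv2.imwrite('pics/t3.png',cv2.resize(p[110:230,205:320],None,fx=5,fy=5,interpolation=cv2.INTER_CUBIC))
"; python3 st.py
```

```text
clk 7.1 p [ 0.5494 -0.0155  0.0721] r 0.1604 swing 0.5457 jawerr -0.004 F [-0.  -6.2  4.7] Ft -6.2 Fr 0.4 T [-1.19 -0.12 -0.01] op 0.0178 tilt [-0.003 -1.    -0.002]
clk 7.2 p [ 0.5495 -0.0156  0.0721] r 0.1603 swing 0.5455 jawerr -0.005 F [ 0.3 -7.5  5.9] Ft -7.51 Fr 0.12 T [-1.2  -0.12  0.11] op 0.0175 tilt [-0.003 -1.    -0.002]
```

View pics/w3.png

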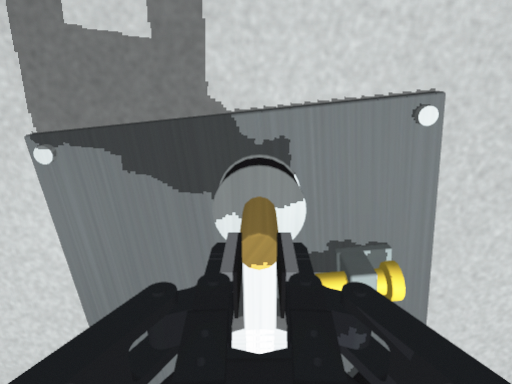

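View pics/t3.png

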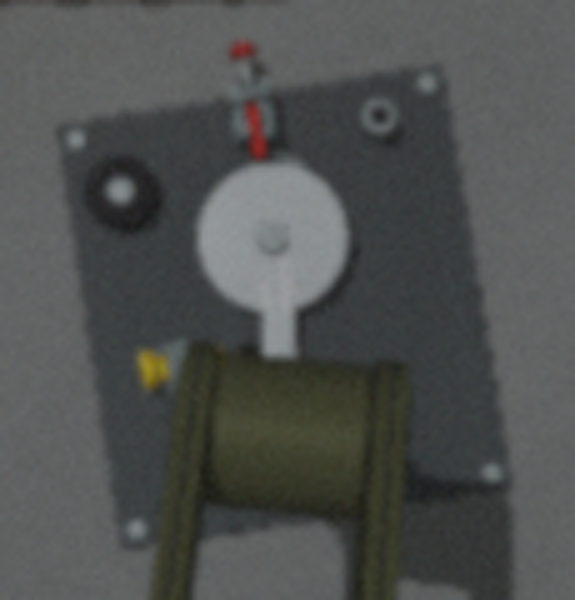

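Grip is centred, the pawl is back in at top view (255,130), and the tip has not been touched (force still about 7 N). I continue in small steps.

Call:
apply_moves(series=[[[0.8,0,0],0.005],[[1.6,0,0],0.01],[[2.4,0,0],0.015],[[2.4,0,0],0.015]])

```text
clock: 7.6
eef_pos: [0.5493, -0.0132, 0.0721]
ee_rot: [0.488, -0.491, -0.51, 0.511]
contact_force: [1.1, -7.5, 4.4]
opening: 0.0178
```

```bash
python3 st.py
```

```text
clk 7.6 p [ 0.5493 -0.0132  0.0721] r 0.1603 swing 0.5605 jawerr -0.005 F [ 1.1 -7.5  4.4] Ft -7.54 Fr -0.79 T [-1.22 -0.08  0.04] op 0.0178 tilt [-0.003 -1.    -0.002]
```

Call:
apply_moves(series=[[[0.8,0,0],0.005],[[1.6,0,0],0.01],[[2.4,0,0],0.015],[[2.4,0,0],0.015]])

```text
clock: 8.0
eef_pos: [0.5492, -0.0108, 0.0721]
ee_rot: [0.492, -0.494, -0.506, 0.507]
contact_force: [1.3, -6.5, 5.2]
opening: 0.0174
```

```bash
python3 st.py
```

```text
clk 8.0 p [ 0.5492 -0.0108  0.0721] r 0.1603 swing 0.5752 jawerr -0.005 F [ 1.3 -6.5  5.2] Ft -6.54 Fr -1.08 T [-1.24 -0.13 -0.01] op 0.0174 tilt [-0.003 -1.    -0.002]
```

Call:
apply_moves(series=[[[0.8,0,0],0.005],[[1.6,0,0],0.01],[[2.4,0,0],0.015],[[2.4,0,0],0.015]])

```text
clock: 8.4
eef_pos: [0.5492, -0.0089, 0.0721]
ee_rot: [0.496, -0.498, -0.503, 0.503]
contact_force: [0.8, -8.8, 4.8]
opening: 0.0176
```

```bash
python3 st.py
```

```text
clk 8.4 p [ 0.5492 -0.0089  0.0721] r 0.1604 swing 0.5873 jawerr -0.007 F [ 0.8 -8.8  4.8] Ft -8.86 Fr -0.6 T [-1.48 -0.09  0.01] op 0.0176 tilt [-0.003 -1.    -0.002]
```

Call:
apply_moves(series=[[[0.8,0,0],0.005],[[1.6,0,0],0.01],[[2.4,0,0],0.015],[[2.4,0,0],0.015]])

```text
clock: 8.8
eef_pos: [0.5491, -0.007, 0.0721]
ee_rot: [-0.499, 0.502, 0.499, -0.5]
contact_force: [0.8, -10.9, 5.5]
opening: 0.0176
```

```bash
python3 st.py
```

```text
clk 8.8 p [ 0.5491 -0.007   0.0721] r 0.1604 swing 0.5986 jawerr -0.011 F [  0.8 -10.9   5.5] Ft -10.91 Fr -0.73 T [-1.81 -0.12  0.09] op 0.0176 tilt [-0.004 -1.    -0.002]
```

The force is rising at about 1 N/mm, so the buffer is met at swing ≈0.58. One more small step should confirm it.

Call:
apply_moves(series=[[[0.6,0,0],0.004],[[1.2,0,0],0.008],[[1.6,0,0],0.01],[[1.6,0,0],0.01],[[1.6,0,0],0.01],[[1.6,0,0],0.01]])

```text
clock: 9.4
eef_pos: [0.5491, -0.0059, 0.0721]
ee_rot: [-0.501, 0.505, 0.496, -0.498]
contact_force: [0.3, -11.4, 4.5]
opening: 0.0176
```

```bash
python3 st.py; python3 -c "
from h import *
p,d=grab_frame('scene');cv2.imwrite('pics/s4.png',cv2.resize(p[170:275,170:310],None,fx=5,fy=5,interpolation=cv2.INTER_CUBIC))
p,d=grab_frame('top');cv2.imwrite('pics/t4.png',cv2.resize(p[110:230,205:320],None,fx=5,fy=5,interpolation=cv2.INTER_CUBIC))
"; python3 st.py
```

```text
clk 9.4 p [ 0.5491 -0.0059  0.0721] r 0.1604 swing 0.606 jawerr -0.013 F [  0.3 -11.4   4.5] Ft -11.42 Fr -0.32 T [-1.92 -0.07  0.13] op 0.0176 tilt [-0.005 -1.    -0.002]
clk 9.5 p [ 0.5491 -0.0058  0.0721] r 0.1604 swing 0.6062 jawerr -0.013 F [  0.1 -10.3   4.8] Ft -10.3 Fr -0.11 T [-1.96 -0.07  0.08] op 0.0175 tilt [-0.005 -1.    -0.002]
```

View pics/s4.png

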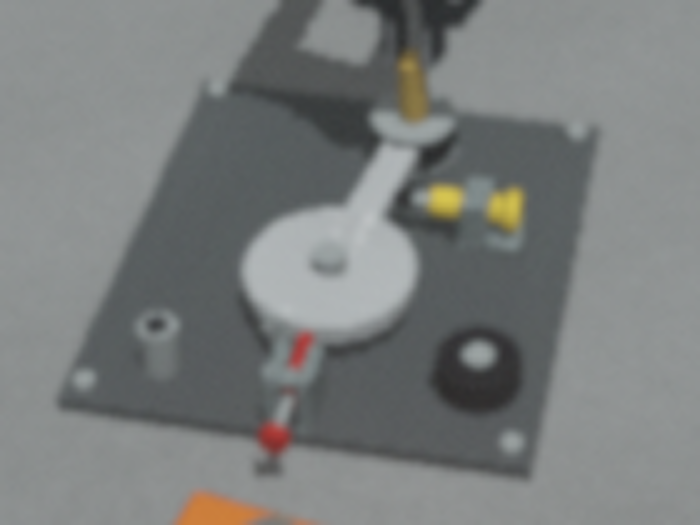

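View pics/t4.png

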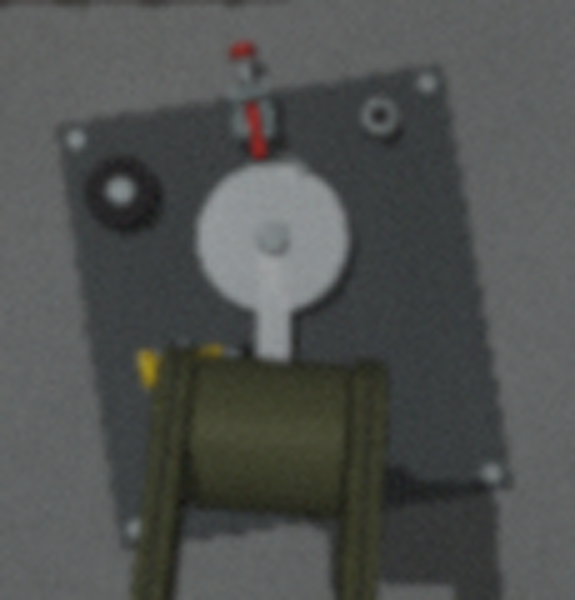

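The scene zoom shows the bar against the rubber tip at about (400,192), with the pawl in and the bystanders where they were. Torque has risen from 1.24 to 1.95 N m and holds steady, so I hand in.

```bash
python3 -c "
from plant import *
print(hand_in())"; python3 st.py
```

```text
the job is handed in; nothing more can be done
None
the job is handed in; nothing more can be done
```

The tensioner arm is past the click and held lightly against the rubber buffer. I handed the job in at about 9.5 s with the gripper still holding the post.

- **Method:** I gripped the brass post from above at 50 N and swung it along its arc in small steps, going slowly once past the click.
- **Click:** The tangential force fell from about 11 N to 5.6 N by swing 0.46. The pictures show the pawl back in.
- **Buffer:** I met it at a swing of about 0.58 and stopped at about 0.606. That is roughly 4–5 mm at the post, against 22 mm of travel.
- **Holding force:** The tangential force went from about 7 N before contact to 10–11 N. The wrist moment went from 1.24 to 1.96 N m and stayed steady.
- **Final views:** The bar is on the tip, and the spare idler and socket are where they were. I saw no contact with anything else, but I did not check the other loose items in a final picture.
- **Disagreements:**
  - Single force readings scatter by about 1 N. The last two were 11.4 and 10.3 N, so I relied on the steadier wrist moment.
  - A vertical force of about 5 N, probably from the grip, stayed on throughout.
  - The scene camera put the disc centre about 8 mm from where the top camera did. The top and wrist views agreed, so I used those.

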